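# Line up the impact sockets by size on the socket rail

## Robot

A 6-joint arm with a two-finger parallel gripper is mounted at the origin on a cart in front of the work surface, level with it; the furniture and walls round the work are solid. World frame = base frame: x ahead of the robot, y to its left, z up, the work surface at z = 0. Lengths are in mm, angles in rad, forces in N, time in s.
With the tool pointing down it reaches from about 350 to 875 mm from the base axis. Payload 4.2 kg.
Tool frame: the origin (TCP) lies between the finger pads; the fingertips stand 14 mm ahead of it and the grasp point (between the pads) lies 5 mm behind it; z points along the fingers, y is the line along which they close (so a half turn about z gives the same grasp; the last joint's range is limited). The gripper opens to 85 mm and grips with 20 to 120 N. Pads are 22 mm wide; open, the fingers measure 114 mm over their backs; the gripper's body (76 mm by 85 mm) begins 54 mm behind the grasp point. The pads swing forward as they close: fully open they stand 13 mm farther back than shut.
Start: joints at [1.373, 0.385, 0.008, 0, -1.194, -0.259], TCP at [275.64, 560.911, 245.312] pointing down, gripper open.
Joint ranges: [-3.14, 3.14], [-1.21, 2.06], [-1.07, 1.41], [-3.16, 2.05], [-2.99, -0.16], [-3.1, 3.1]. Speed limits (rad/s): [2.79, 2.79, 3.14, 3.14, 3.14, 3.14].

## Interface

Orientations are given as a unit quaternion [x, y, z, w].
In Python, from bench import * gives the robot as it stands.
- The arm moves only by the tool carry_out, never from a script. Its argument "motion" is a list of rows, each a list of 7 numbers: the turn, a rotation vector about the tool's x, y, z in rad, then the shift along the tool's x, y, z in mm, then the opening, from -1 (shut) to 1 (fully open), so that 0 is half open. A call has 1 to 5 rows; each row is the pose to reach, as a shift and turn from the pose commanded when the call began, along the tool's axes at that moment; what a row does not reach only later rows make up. A row lasts 1/8 s, in which the tool goes at most 62.5 mm and 10.7 degrees, less where a joint would pass 70% of its speed; a pose out of reach is approached as far as the arm can. A call with a gripper value outside its range is refused whole. The fingers move at their own pace and stop on an object; the grip force is fixed at half the most. Time passes only in rows, so rows that repeat a pose let the fingers close. It gives the time, the measured TCP pose, the force, the opening and the grip force at its end, in the units of the state.
- read_state(): the state, without advancing time (a new reading comes with each control period).
- get_image(name): name is "scene" or "top" or "wrist"; returns a dict with "color" (480x640x3 uint8, blue, green, red), "mtx" (3x3 intrinsics, pixels), "k1" (the pictures are not rectified: a ray, as slopes to the right and down, at radius r is drawn at 1 + k1 r^2 times it, then the intrinsics apply), "position" and "orientation" of the camera in the world. Camera axes: x right, y down, z forward; pixel columns grow to the right and rows downward; lengths in mm; the calibration is good to about 2 mm. A picture is of the moment at which its call begins. There is no depth.
- job_done(): hands the job in; it is judged then, once.
The state is a dict: "clock": time; "joints": joint angles; "joint_vel": joint speeds; "joint_efforts": joint torques, N m; "position": TCP position; "ee_rot": TCP orientation; "contact_force": force on the tool from outside, world axes, zero at the start; "wrist_torque": the same for the moment, N m; "gripper_width": finger opening in mm; "grasp_force": force on a finger pad.
Only numpy, scipy, OpenCV 4.12 (cv2) and the standard library are available. Lean on these libraries where they do the work, as an engineer would, in place of code of your own. Each camera call takes 0.05 s, during which the arm holds its last target. There are 200 camera calls.

## Task

Put the four loose impact sockets on the pegs of the socket rail in order of size, one to a peg: the smallest on the peg with the red collar, then ever larger along the row to the largest at the far end. Each must stand upright, mouth up, fully down over its peg and be let go; do not disturb the loose bearing and the loose black-handled screwdriver lying nearby.

Things in the scene. Friction and masses are not known exactly. Their poses are not given: they have to be found in the camera images.
- socket_34_mid (a point): the smallest of four loose dark steel impact sockets, an upright cylinder 34 mm in diameter and 44 mm tall with a bright hexagon mouth in its top; this point is its centre, half-way up (22 mm above its foot). z axis along it, up. A round hole 20 mm wide goes in from the foot, on the axis (18 mm deep, then it widens into the mouth, open to the top). Starts standing on the worktop.
- socket_42_mid (a point): the second smallest of four loose dark steel impact sockets, an upright cylinder 42 mm in diameter and 48 mm tall with a bright hexagon mouth in its top; this point is its centre, half-way up (24 mm above its foot). z axis along it, up. A round hole 20 mm wide goes in from the foot, on the axis (18 mm deep, then it widens into the mouth, open to the top). Starts standing on the worktop.
- socket_50_mid (a point): the second largest of four loose dark steel impact sockets, an upright cylinder 50 mm in diameter and 52 mm tall with a bright hexagon mouth in its top; this point is its centre, half-way up (26 mm above its foot). z axis along it, up. A round hole 20 mm wide goes in from the foot, on the axis (18 mm deep, then it widens into the mouth, open to the top). Starts standing on the worktop.
- socket_58_mid (a point): the largest of four loose dark steel impact sockets, an upright cylinder 58 mm in diameter and 56 mm tall with a bright hexagon mouth in its top; this point is its centre, half-way up (28 mm above its foot). z axis along it, up. A round hole 20 mm wide goes in from the foot, on the axis (18 mm deep, then it widens into the mouth, open to the top). Starts standing on the worktop.
- peg_red: the fixed peg with the red collar, at either end of a straight row of four, 85 mm apart, on an aluminium rail 330 x 56 x 12 mm. Collar 40 mm wide, 4 mm thick; on it a steel peg 8 mm wide, tapered at the tip, 20 mm tall above the collar. Origin: centre of the collar's underside, 12 mm above the worktop. A seated socket's foot rests on the collar, 16 mm above the worktop, the peg in its hole.
- peg_end: the fixed black-collared peg at the other end of the row, 255 mm from the red one. Collar 40 mm wide, 4 mm thick; on it a steel peg 8 mm wide, tapered at the tip, 20 mm tall above the collar. Origin: centre of the collar's underside, 12 mm above the worktop. 
- peg_a: one of the two fixed black-collared middle pegs; either this or peg_b is next to the red peg (85 mm from it, the other 170 mm). Collar 40 mm wide, 4 mm thick; on it a steel peg 8 mm wide, tapered at the tip, 20 mm tall above the collar. Origin: centre of the collar's underside, 12 mm above the worktop. 
- peg_b: one of the two fixed black-collared middle pegs; either this or peg_a is next to the red peg (85 mm from it, the other 170 mm). Collar 40 mm wide, 4 mm thick; on it a steel peg 8 mm wide, tapered at the tip, 20 mm tall above the collar. Origin: centre of the collar's underside, 12 mm above the worktop. 
- bearing_mid (a point): bystander: a loose ball bearing lying flat, bright steel ring 47 mm wide, 14 mm thick; this point is its centre. Leave it alone.
- screwdriver_mid (a point): bystander: a loose black-and-red handled screwdriver, 228 mm long and 33 mm wide, lying beyond the rail; this point is the middle of its length, 14 mm up. y axis along it. Leave it alone.
There are look-alikes about, which are no part of the job. Leave any pink look-alike of the part that bears socket_50_mid alone.

How it is judged:
By the outcome, as a careful person would: the job done as asked, in the order asked, and still so for the second after the job is handed in, with the robot touching nothing.
It also fails if it takes over 96 s, if anything falls off the work surface, if the arm or the gripper's body presses on something with over 40 N, if the wrist force passes 120 N, or if a joint passes its speed limit or range.

## Working session

There is one attempt and no reset: what is moved stays moved. The work goes in short steps, Python scripts to look and compute and a tool call to move; the robot and the scene stay as the last step left them, time stands still between calls to the robot, and variables do not carry over. Pictures are saved under pics/ and viewed, at most 15 in all, crops included, and the job is handed in when it is done.

Besides the shell and the picture viewer there is one more tool, called after ">>>" as name([rows], argument=value, ...), one row to a line, values as JSON. carry_out: Moves the arm, as the interface text tells. Its arguments: {"type":"object","properties":{"motion":{"type":"array"}},"required":["motion"]}

```bash
mkdir -p pics; python3 - <<'E'
from bench import *
import cv2
print(read_state())
for n in("top","scene"):
    d=get_image(n); cv2.imwrite(f"pics/{n}0.png",d["color"]); print(n,d["mtx"],d["k1"],d["position"],d["orientation"])
E
```

```text
{'clock': 0.0, 'joints': array([ 1.37262594e+00,  3.85529503e-01,  6.62513869e-03, -5.62054555e-04,
       -1.19400093e+00, -2.58591642e-01]), 'joint_vel': array([ 0.00100678, -0.00077221, -0.00095327, -0.0005702 , -0.00049135,
       -0.00064259]), 'joint_efforts': array([-3.06636130e-04, -3.92289913e+01,  1.88402796e+01,  4.18643117e+00,
       -4.75489083e-03,  2.88611268e-06]), 'position': array([275.37727319, 560.43439932, 244.22826169]), 'ee_rot': array([ 9.74010159e-01, -2.26501723e-01, -2.29232724e-04,  1.06189011e-03]), 'contact_force': array([ 0.1633609 , -0.00746321, -0.18252837]), 'wrist_torque': array([ 0.01875255, -0.04215112,  0.02216002]), 'grasp_force': 0.0, 'gripper_width': 85.56010976512121}
top [[558.5494461    0.         317.17318058]
 [  0.         558.5494461  239.77642964]
 [  0.           0.           1.        ]] 0.004654124987967977 [ 380.74161589  122.99548073 1142.35567661] [ 0.73487872 -0.66932991  0.07515345 -0.07938948]
scene [[516.42619299   0.         313.56620136]
 [  0.         516.42619299 243.23124384]
 [  0.           0.           1.        ]] -0.08138747209376858 [  28.62147274 -531.85791994  554.67027923] [ 0.80975566 -0.30626138  0.17090311 -0.47041669]
```

View pics/top0.png

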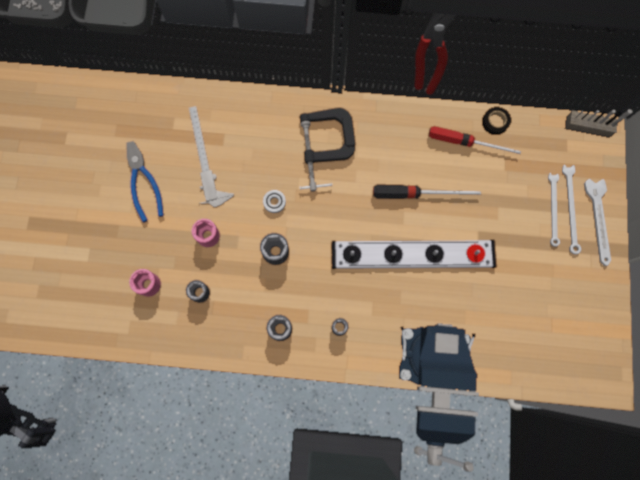

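View pics/scene0.png

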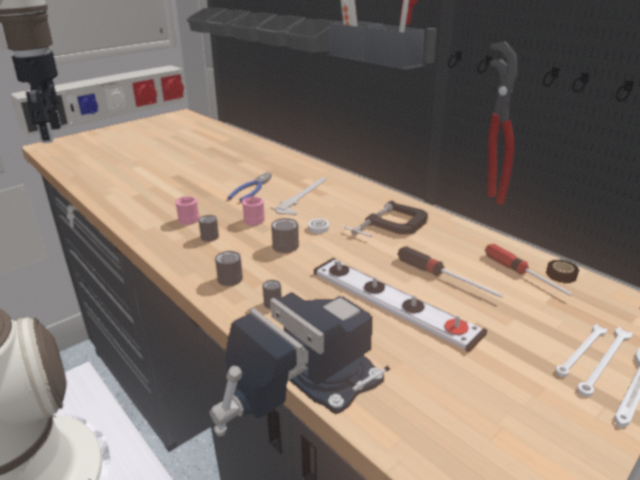

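The four dark sockets are at top-view pixels 58 (275,249), 50 (279,328), 42 (198,291) and 34 (340,327). The two pink ones at (205,232) and (145,282) are look-alikes to leave alone. The rail pegs are at columns 352, 393, 434 and 476 on row ~254, with red at (476,253). The bearing is at (274,201) and the screwdriver at (425,192). Next I'll measure and confirm them in one enlarged crop.

```bash
cat > h.py <<'E'
from bench import *
import cv2, numpy as np
from scipy.spatial.transform import Rotation as R
def ray(d,uv,z):
    m,k=d["mtx"],d["k1"]
    p=np.array([(uv[0]-m[0,2])/m[0,0],(uv[1]-m[1,2])/m[1,1]]); s=p.copy()
    for _ in range(10): s=p/(1+k*(s@s))
    w=R.from_quat(d["orientation"]).apply([*s,1]); c=np.array(d["position"])
    return c+w*(z-c[2])/w[2]
def pix(d,P):
    c=R.from_quat(d["orientation"]).inv().apply(np.array(P)-d["position"]); s=c[:2]/c[2]
    s=s*(1+d["k1"]*(s@s)); m=d["mtx"]; return np.array([m[0,0]*s[0]+m[0,2],m[1,1]*s[1]+m[1,2]])
def plan(target_xy,z,yaw=None):
    "shift (tool axes) to world target; yaw = world angle of the tool x axis"
    st=read_state(); r=R.from_quat(st["ee_rot"]); t=np.array([*target_xy,z])
    ax=r.as_matrix()[:,0]; print("yaw",np.degrees(np.arctan2(ax[1],ax[0])),"pos",st["position"],"shift",r.inv().apply(t-st["position"]))
E
python3 - <<'E'
from h import *
d=get_image("top"); im=d["color"]
S={'58':((275,249),56),'50':((279,328),52),'42':((198,291),48),'34':((340,327),44)}
P={'end':(352,254),'p3':(393,254),'p2':(434,254),'red':(476,253)}
for n,(uv,h) in S.items(): print(n,ray(d,uv,h).round(1))
for n,uv in P.items(): print(n,ray(d,uv,30).round(1))
print('vise corners',[ray(d,u,100).round() for u in((402,330),(475,330),(402,380))])
c=cv2.resize(im[205:350,120:500],None,fx=2.1,fy=2.1,interpolation=cv2.INTER_CUBIC)
c=cv2.resize(im[220:350,130:370],None,fx=3.3,fy=3.3,interpolation=cv2.INTER_CUBIC)
cv2.imwrite("pics/c1.png",c)
E
```

```text
58 [595.4 222.5  56. ]
50 [442.1 198.2  52. ]
42 [499.1 364.6  48. ]
34 [455.5  80.7  44. ]
end [604.9  68.2  30. ]
p3 [612.7 -14.7  30. ]
p2 [620.5 -97.6  30. ]
red [ 630.5 -182.4   30. ]
vise corners [array([457., -32., 100.]), array([ 470., -166.,  100.]), array([368., -37., 100.])]
```

View pics/c1.png

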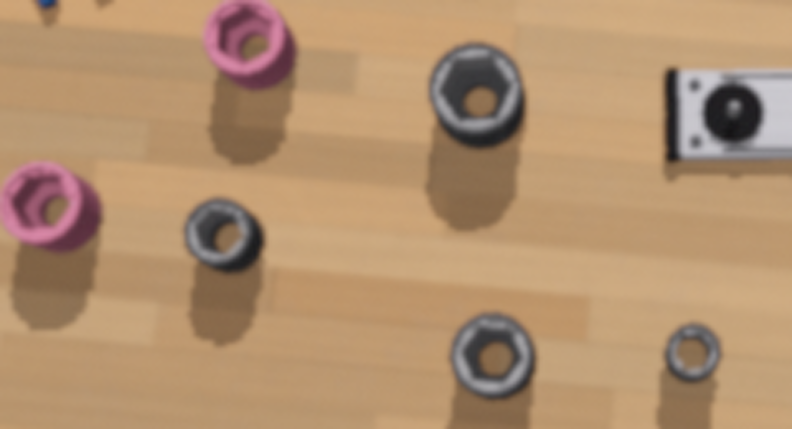

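The crop confirms four dark grey sockets, with rim centres at top-view pixels (274.2,246.4), (279.4,327.3), (196.4,290.3) and (339.7,326). Their widths rank as expected. The pink pair are clearly different parts. I'll refine the positions and move above the smallest.

```bash
python3 - <<'E'
from h import *
d=get_image("top"); im=d["color"]
for n,uv,h in(('58',(274.2,246.4),56),('50',(279.4,327.3),52),('42',(196.4,290.3),48),('34',(339.7,326),44)): print(n,ray(d,uv,h).round(1))
# collars: dark/red blobs on the rail
roi=im[238:270,338:492].astype(int); g=roi.max(2); sat=roi.max(2)-roi.min(2)
mask=(((g<90)|(sat>80))*255).astype(np.uint8)
n,l,s,c=cv2.connectedComponentsWithStats(mask)
for i in range(1,n):
    if s[i,4]>100: uv=c[i]+[338,238]; print(s[i],uv.round(1),ray(d,uv,16).round(1))
plan((455,81),150)
E
```

```text
58 [600.5 224.6  56. ]
50 [443.5 197.5  52. ]
42 [500.2 367.9  48. ]
34 [457.4  81.5  44. ]
[  6   7  17  19 231] [351.7 254.1] [607.4  68.1  16. ]
[ 47   7  17  18 233] [392.8 253.9] [615.9 -16.   16. ]
[ 88   7  17  18 234] [434.  253.6] [ 624.3 -100.3   16. ]
[129   6  18  18 231] [475.3 253. ] [ 633.6 -184.9   16. ]
yaw -26.178934900484848 pos [275.52157315 560.62714832 244.65312162] shift [372.65978397 351.12187261  95.14219109]
```

>>> carry_out([
  [0,0,0.18,44,42,0,1],
  [0,0,0.36,88,84,0,1],
  [0,0,0.54,132,126,0,1],
  [0,0,0.72,176,168,0,1],
  [0,0,0.9,220,210,0,1],
])

```text
clock: 0.82
position: [380.7, 273.5, 245.4]
ee_rot: [0.777, -0.63, 0.0, -0.0]
contact_force: [0.8, 1.5, -0.1]
gripper_width: 85.5
grasp_force: 0.0
```

```bash
python3 -c "
from h import *
plan((457.4,81.5),160)"
```

```text
yaw -78.0459641768516 pos [380.71103172 273.49112532 245.40479862] shift [203.72958326 -35.23017255  85.37482963]
```

>>> carry_out([
  [0,0,0.05,55,-9,20,1],
  [0,0,0.106,110,-18,40,1],
  [0,0,0.106,160,-27,65,1],
  [0,0,0.106,203.5,-35.5,86,1],
  [0,0,0.106,203.5,-35.5,86,1],
])

```text
clock: 1.45
position: [457.7, 81.3, 157.5]
ee_rot: [0.743, -0.67, -0.001, 0.002]
contact_force: [-0.4, 0.1, 0.3]
gripper_width: 85.1
grasp_force: 0.0
```

```bash
python3 -c "
from h import *
plan((457.4,81.5),21)
d=get_image('wrist');print(pix(d,(457.4,81.5,44)),d['position'])
cv2.imwrite('pics/w1.png',d['color'])"
```

```text
yaw -84.10181666619607 pos [457.72796349  81.25409404 157.4781865 ] shift [ -0.49973203  -0.28595947 136.4775876 ]
[327.31054082 241.94428538] [467.26805418   9.05905072 285.0532374 ]
```

View pics/w1.png

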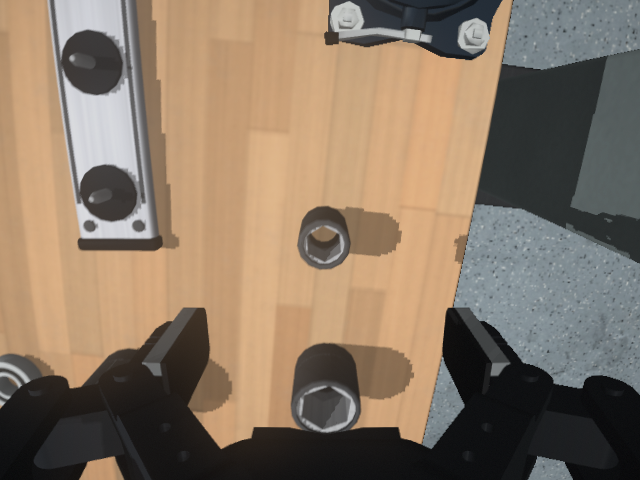

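The wrist view shows the 34 mm socket's rim at (324,244) against a predicted (327,242), which is within about 1 mm. Descending to grasp it.

>>> carry_out([
  [0,0,0,0,0,55,1],
  [0,0,0,0,0,105,1],
  [0,0,0,0,0,136,1],
  [0,0,0,0,0,136,-0.5],
  [0,0,0,0,0,136,-1],
])

```text
clock: 2.12
position: [459.4, 85.3, 24.7]
ee_rot: [0.745, -0.667, 0.001, -0.001]
contact_force: [1.2, -0.5, 0.9]
gripper_width: 51.5
grasp_force: 0.0
```

>>> carry_out([
  [0,0,0,0,0,0,-1],
  [0,0,0,0,0,0,-1],
  [0,0,0,0,0,0,-1],
  [0,0,0,0,0,0,-1],
])

```text
clock: 2.62
position: [459.5, 84.9, 25.4]
ee_rot: [0.744, -0.668, 0.001, -0.002]
contact_force: [-2.2, 0.4, 5.1]
gripper_width: 30.2
grasp_force: 59.3
```

>>> carry_out([
  [0,0,0,0,0,-40,-1],
  [0,0,0,0,0,-90,-1],
  [0,0,0,0,0,-110,-1],
  [0,0,0,0,0,-110,-1],
])

```text
clock: 3.12
position: [459.3, 84.7, 135.7]
ee_rot: [0.744, -0.668, 0.001, -0.003]
contact_force: [-0.6, -0.5, -1.5]
gripper_width: 29.7
grasp_force: 60.4
```

```bash
python3 -c "
from h import *
s=read_state();print(s['gripper_width'],s['grasp_force'],s['joints'])
plan((633.6,-184.9),130)
d=get_image('wrist')
cv2.imwrite('pics/w2.png',d['color'])"
```

```text
29.657644231502097 60.43022240588346 [ 5.31501654e-01  2.34569733e-01 -5.25396901e-01 -1.38130860e-04
 -8.04533678e-01 -4.23517251e-01]
yaw -83.81798239515707 pos [459.25436904  84.67218214 135.74265496] shift [ 286.79373923 -144.27157822    5.79666788]
```

View pics/w2.png

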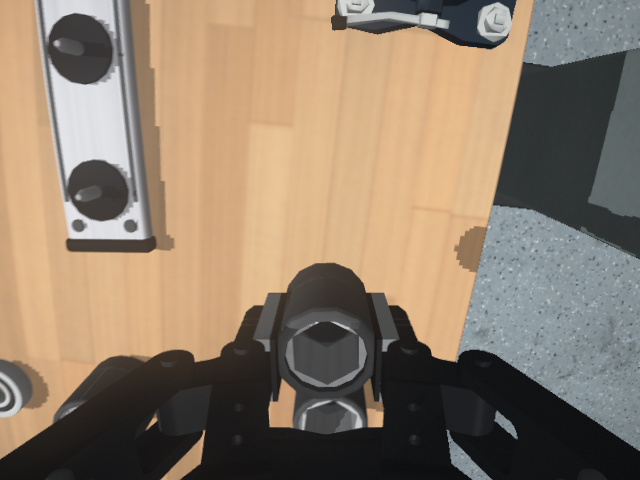

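The 34 is held upright with its rim at (326,352). Next I'll work out its offset from the TCP.

```bash
python3 -c "
from h import *
d=get_image('wrist');s=read_state();print(ray(d,(326,352),s['position'][2]+19).round(1),s['position'])"
```

```text
[459.9  80.4 152.1] [457.65556856  83.86158008 133.08162589]
```

>>> carry_out([
  [0,0,0,30,-52,0,-1],
  [0,0,0,75,-95,0,-1],
  [0,0,0,125,-130,0,-1],
  [0,0,0,185,-144,0,-1],
  [0,0,0,245,-144,0,-1],
])

```text
clock: 3.85
position: [628.1, -145.6, 130.3]
ee_rot: [0.744, -0.668, -0.002, 0.001]
contact_force: [0.3, 1.0, -1.0]
gripper_width: 30.0
grasp_force: 60.4
```

```bash
python3 -c "
from h import *
plan((633.3,-181.6),80)
plan((633.3,-181.6),80)"
```

```text
yaw -83.79575564134254 pos [ 628.12666398 -145.60944315  130.31463577] shift [36.36823384 -1.44817272 50.28817478]
yaw -83.79575564134254 pos [ 628.12666398 -145.60944315  130.31463577] shift [36.36823384 -1.44817272 50.28817478]
```

>>> carry_out([
  [0,0,0,36,-1.5,10,-1],
  [0,0,0,36,-1.5,45,-1],
  [0,0,0,36,-1.5,45,-1],
  [0,0,0,36,-1.5,45,-1],
])

```text
clock: 4.35
position: [633.5, -179.3, 88.1]
ee_rot: [0.745, -0.668, -0.0, 0.0]
contact_force: [-0.2, -0.1, -1.7]
gripper_width: 30.0
grasp_force: 60.4
```

```bash
python3 -c "
from h import *
plan((633.3,-181.6),41)
plan((633.3,-181.6),41)
d=get_image('wrist');s=read_state();print(s['position'],pix(d,(633.5,-185,36)),pix(d,(633.5,-185,16)))
cv2.imwrite('pics/w3.png',d['color'])
for i in range(3): get_image('top');print(read_state()['position'])"
```

```text
yaw -83.74979321243133 pos [ 633.50419462 -179.32922765   88.12865387] shift [ 2.21358181  0.4105836  47.13002859]
yaw -83.74979321243133 pos [ 633.50419462 -179.32922765   88.12865387] shift [ 2.21358181  0.4105836  47.13002859]
[ 634.01863488 -179.17537674   89.0733675 ] [329.57575489 267.42873785] [329.14780829 253.9436742 ]
[ 634.21867568 -179.0718812    89.56648895]
[ 634.2242197  -179.02119905   89.73090169]
[ 634.10076116 -179.02110405   89.75499622]
```

View pics/w3.png

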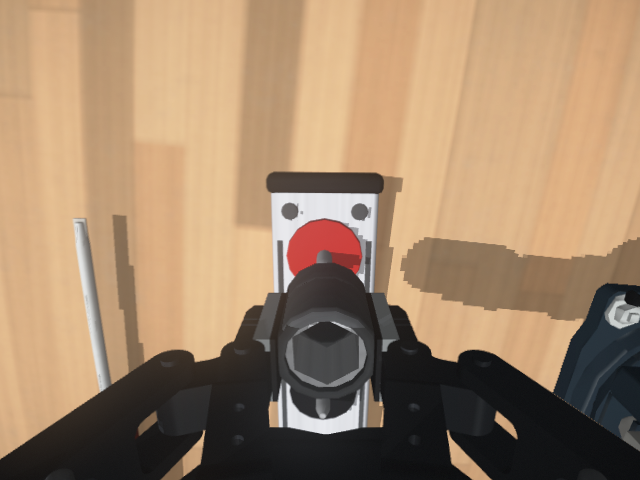

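The red collar is centred at (325,255), against a predicted (329,254). The held socket is on column 326, so lateral alignment is within about 1 mm. Lowering.

>>> carry_out([
  [0,0,0,2.5,0.5,20,-1],
  [0,0,0,2.5,0.5,40,-1],
  [0,0,0,2.5,0.5,48,-1],
  [0,0,0,2.5,0.5,50,-1],
])

```text
clock: 5.05
position: [632.6, -181.8, 41.3]
ee_rot: [0.745, -0.667, -0.0, 0.001]
contact_force: [-7.2, 3.9, 16.1]
gripper_width: 30.4
grasp_force: 62.4
```

>>> carry_out([
  [0,0,0,0,0,0,1],
  [0,0,0,0,0,0,1],
  [0,0,0,0,0,0,1],
  [0,0,0,0,0,-50,1],
  [0,0,0,0,0,-110,1],
])

```text
clock: 5.68
position: [632.3, -182.1, 147.9]
ee_rot: [0.744, -0.668, -0.001, 0.001]
contact_force: [0.5, -0.1, -0.4]
gripper_width: 85.6
grasp_force: 0.0
```

```bash
python3 -c "
from h import *
d=get_image('wrist');print(pix(d,(633.5,-185,60)),pix(d,(633.5,-185,64)))
cv2.imwrite('pics/w4.png',d['color'])
plan((500.2,367.9),130)"
```

```text
[325.72792349 249.30537841] [325.76434671 251.55153197]
yaw -83.68522895690066 pos [ 637.54409717 -183.51285341  159.39472574] shift [-563.34316818   76.21704418   24.88017026]
```

View pics/w4.png

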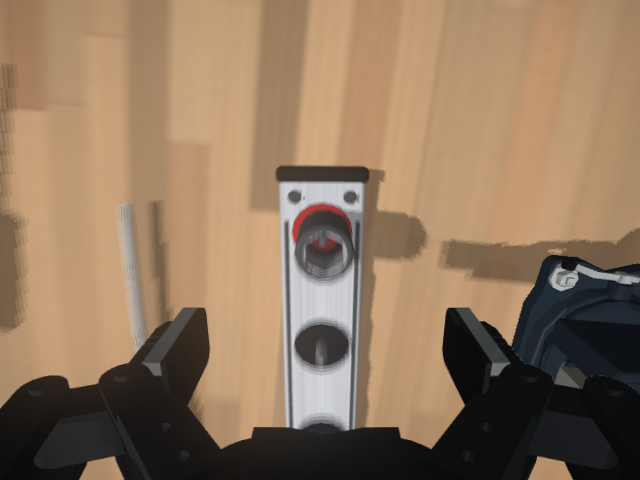

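The 34 mm socket is seated, with its rim at (324,252) against a predicted (326,249) and the peg visible inside. Next is the 42.

>>> carry_out([
  [0,0,0,-60,8,0,1],
  [0,0,0,-120,16,0,1],
  [0,0,0,-180,24,0,1],
  [0,0,0,-240,32,0,1],
  [0,0,0,-300,40,0,1],
])

```text
clock: 6.35
position: [560.5, 113.7, 148.5]
ee_rot: [0.744, -0.668, 0.0, -0.0]
contact_force: [0.9, 0.4, -0.2]
gripper_width: 85.0
grasp_force: 0.0
```

>>> carry_out([
  [0,0,0,-60,8,0,1],
  [0,0,0,-120,16,5,1],
  [0,0,0,-180,24,12,1],
  [0,0,0,-240,32,20,1],
  [0,0,0,-263,36,25,1],
])

```text
clock: 6.98
position: [495.9, 372.5, 122.7]
ee_rot: [0.745, -0.667, 0.0, -0.0]
contact_force: [0.0, -0.3, -0.6]
gripper_width: 85.7
grasp_force: 0.0
```

>>> carry_out([
  [0,0,0,0,0,0,1],
  [0,0,0,0,0,0,1],
])

```text
clock: 7.22
position: [497.1, 368.4, 123.3]
ee_rot: [0.744, -0.668, 0.0, 0.0]
contact_force: [0.3, -0.7, 0.6]
gripper_width: 85.1
grasp_force: 0.0
```

```bash
python3 -c "
from h import *
plan((500.2,367.9),24)
d=get_image('wrist');print(pix(d,(500.2,367.9,48)))
cv2.imwrite('pics/w5.png',d['color'])"
```

```text
yaw -83.86517890673791 pos [497.05573415 368.38256656 123.28192962] shift [ 0.77589527 -3.10810286 99.28120925]
[322.22587175 260.69267491]
```

View pics/w5.png

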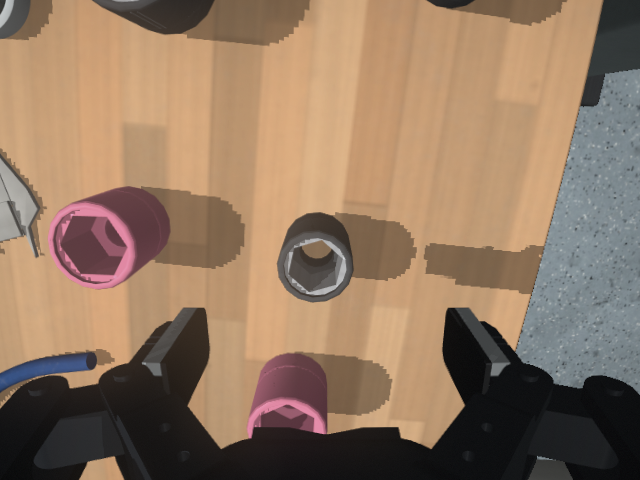

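The 42's rim is at (315,263) against a predicted (322,261), so the socket sits about 6 mm toward −tool-y of the gripper midline. The pink ones at (105,240) and (288,430) are clear of the fingers. Descending with a correction.

>>> carry_out([
  [0,0,0,0.5,-6.3,40,1],
  [0,0,0,0.5,-6.3,80,1],
  [0,0,0,0.5,-6.3,101,1],
  [0,0,0,0.5,-6.3,101,1],
  [0,0,0,0.5,-6.3,101,0],
])

```text
clock: 7.9
position: [504.2, 369.5, 23.7]
ee_rot: [0.744, -0.668, 0.0, -0.001]
contact_force: [-0.4, -0.1, 1.0]
gripper_width: 70.1
grasp_force: 0.0
```

>>> carry_out([
  [0,0,0,0,0,0,-1],
  [0,0,0,0,0,0,-1],
  [0,0,0,0,0,0,-1],
  [0,0,0,0,0,0,-1],
])

```text
clock: 8.4
position: [503.8, 370.2, 24.1]
ee_rot: [0.744, -0.668, 0.0, -0.001]
contact_force: [-0.4, -1.3, 7.0]
gripper_width: 38.3
grasp_force: 61.4
```

>>> carry_out([
  [0,0,0,0,0,-40,-1],
  [0,0,0,0,0,-90,-1],
  [0,0,0,0,0,-115,-1],
  [0,0,0,0,0,-115,-1],
])

```text
clock: 8.9
position: [503.6, 370.4, 139.3]
ee_rot: [0.744, -0.668, -0.0, -0.002]
contact_force: [-0.3, 0.0, -2.7]
gripper_width: 38.7
grasp_force: 61.4
```

```bash
python3 -c "
from h import *
plan((624.6,-100.3),140)
d=get_image('wrist');print(pix(d,read_state()['position']+[0,0,24]))
cv2.imwrite('pics/w6.png',d['color'])"
```

```text
yaw -83.81042937355542 pos [503.62942183 370.40495898 139.30611166] shift [480.99863498 -69.52187635  -2.13132149]
[333.43855597 367.84372077]
```

View pics/w6.png

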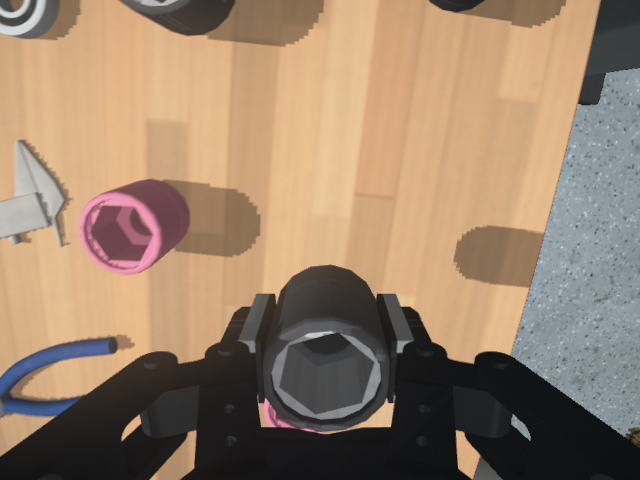

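The 42 is held and centred, with its rim at (327,372). Carrying it to the second peg.

>>> carry_out([
  [0,0,0,58,-9,0,-1],
  [0,0,0,117,-18,0,-1],
  [0,0,0,177,-27,0,-1],
  [0,0,0,237,-36,0,-1],
  [0,0,0,297,-45,0,-1],
])

```text
clock: 9.57
position: [578.7, 77.0, 134.7]
ee_rot: [0.744, -0.668, -0.001, 0.002]
contact_force: [0.5, 0.6, -2.0]
gripper_width: 38.7
grasp_force: 61.3
```

>>> carry_out([
  [0,0,0,60,-9,0,-1],
  [0,0,0,120,-17,0,-1],
  [0,0,0,165,-22,0,-1],
  [0,0,0,183,-25,15,-1],
  [0,0,0,183,-25,45,-1],
])

```text
clock: 10.2
position: [624.2, -101.3, 90.2]
ee_rot: [0.743, -0.669, -0.0, 0.0]
contact_force: [-0.5, 0.4, -2.0]
gripper_width: 38.4
grasp_force: 61.4
```

>>> carry_out([
  [0,0,0,0,0,0,-1],
  [0,0,0,0,0,0,-1],
])

```text
clock: 10.45
position: [624.5, -99.5, 91.9]
ee_rot: [0.745, -0.667, -0.0, 0.0]
contact_force: [0.6, -0.1, -1.4]
gripper_width: 38.2
grasp_force: 61.3
```

```bash
python3 -c "
from h import *
plan((624.6,-100.3),40)
d=get_image('wrist');print(pix(d,(624.6,-100.3,16)))
cv2.imwrite('pics/w7.png',d['color'])"
```

```text
yaw -83.7352548259072 pos [624.51202422 -99.47905758  91.94120145] shift [ 8.08782280e-01 -4.65720869e-02  5.19414458e+01]
[327.91423504 260.1551128 ]
```

View pics/w7.png

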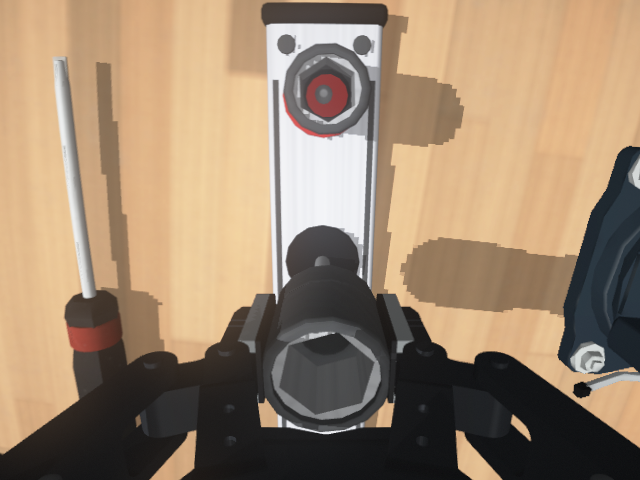

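The second collar is centred at about (322,260) and the held socket is on column 327, so I'll shift about −2 mm in tool-y. The 34 on the red peg looks well seated. Lowering.

>>> carry_out([
  [0,0,0,1,-2,20,-1],
  [0,0,0,1,-2,42,-1],
  [0,0,0,1,-2,51,-1],
  [0,0,0,1,-2,53.5,-1],
])

```text
clock: 11.0
position: [626.6, -100.4, 40.1]
ee_rot: [0.745, -0.668, -0.0, 0.0]
contact_force: [-5.9, 3.1, 8.9]
gripper_width: 38.4
grasp_force: 62.7
```

>>> carry_out([
  [0,0,0,0,0,0,1],
  [0,0,0,0,0,0,1],
  [0,0,0,0,0,0,1],
  [0,0,0,0,0,-50,1],
  [0,0,0,0,0,-105,1],
])

```text
clock: 11.62
position: [626.1, -101.0, 144.3]
ee_rot: [0.744, -0.668, -0.001, 0.001]
contact_force: [1.1, -0.5, 0.5]
gripper_width: 85.3
grasp_force: 0.0
```

```bash
python3 -c "
from h import *
get_image('top');get_image('top')
plan((446,199),130)"
```

```text
yaw -83.72962400272006 pos [ 631.01533077 -101.22897817  151.78025784] shift [-318.69734548  151.41348305   18.66683469]
```

>>> carry_out([
  [0,0,0,-55,26,0,1],
  [0,0,0,-110,52,0,1],
  [0,0,0,-165,78,0,1],
  [0,0,0,-220,104,5,1],
  [0,0,0,-275,130,12,1],
])

```text
clock: 12.35
position: [467.1, 160.2, 132.3]
ee_rot: [0.744, -0.668, 0.0, -0.001]
contact_force: [0.2, 0.5, -0.2]
gripper_width: 85.3
grasp_force: 0.0
```

>>> carry_out([
  [0,0,0,-43,19,8,1],
  [0,0,0,-43,19,8,1],
  [0,0,0,-43,19,8,1],
])

```text
clock: 12.72
position: [444.4, 199.3, 124.1]
ee_rot: [0.744, -0.668, 0.0, -0.0]
contact_force: [0.6, 0.9, 0.4]
gripper_width: 85.6
grasp_force: 0.0
```

```bash
python3 -c "
from h import *
plan((446,199),24)
d=get_image('wrist');print(pix(d,(446,199,52)))
cv2.imwrite('pics/w8.png',d['color'])"
```

```text
yaw -83.78136902718283 pos [444.3942331  199.34528609 124.05578195] shift [  0.54731446  -1.49351407 100.05661934]
[325.15708767 263.1738678 ]
```

View pics/w8.png

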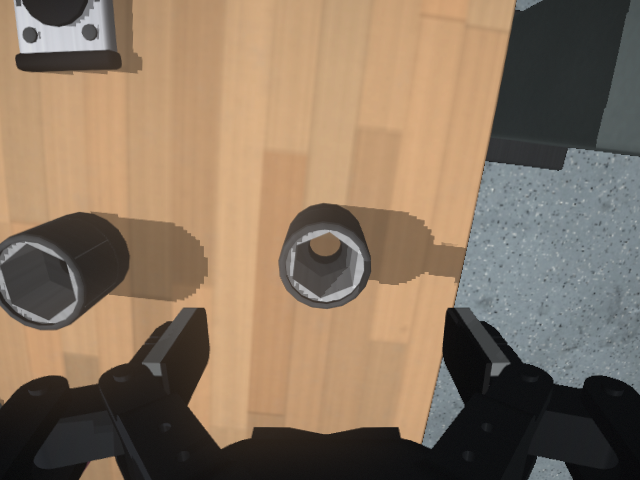

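The 50's rim is at (324.5,263), matching the prediction, and the 58's rim is at (38,282). Grasping the 50.

>>> carry_out([
  [0,0,0,0.5,-1,40,1],
  [0,0,0,0.5,-1,80,1],
  [0,0,0,0.5,-1,102,1],
  [0,0,0,0.5,-1,102,1],
  [0,0,0,0.5,-1,102,0],
])

```text
clock: 13.4
position: [446.3, 198.7, 22.7]
ee_rot: [0.744, -0.668, 0.0, -0.001]
contact_force: [0.3, 0.4, 0.7]
gripper_width: 69.8
grasp_force: 0.0
```

>>> carry_out([
  [0,0,0,0,0,0,-1],
  [0,0,0,0,0,0,-1],
  [0,0,0,0,0,0,-1],
  [0,0,0,0,0,0,-1],
])

```text
clock: 13.9
position: [445.8, 199.1, 23.5]
ee_rot: [0.744, -0.668, 0.0, -0.001]
contact_force: [-1.0, -2.0, 6.6]
gripper_width: 46.8
grasp_force: 61.4
```

>>> carry_out([
  [0,0,0,0,0,-40,-1],
  [0,0,0,0,0,-90,-1],
  [0,0,0,0,0,-115,-1],
  [0,0,0,0,0,-115,-1],
])

```text
clock: 14.4
position: [445.8, 199.5, 138.9]
ee_rot: [0.744, -0.668, 0.0, -0.003]
contact_force: [-0.4, 0.2, -4.9]
gripper_width: 46.5
grasp_force: 64.5
```

```bash
python3 -c "
from h import *
get_image('top')
plan((617.5,-16),140)
d=get_image('wrist');print(pix(d,read_state()['position']+[0,0,28]));cv2.imwrite('pics/a.png',d['color'])"
```

```text
yaw -83.85112060364226 pos [444.71349828 198.71060294 137.02347289] shift [ 231.97857421 -148.79593787   -3.22302411]
[332.42405224 378.99767737]
```

>>> carry_out([
  [0,0,0,46,-32,0,-1],
  [0,0,0,95,-62,0,-1],
  [0,0,0,145,-93,0,-1],
  [0,0,0,195,-125,0,-1],
  [0,0,0,232,-149,0,-1],
])

```text
clock: 15.12
position: [618.2, -18.0, 133.6]
ee_rot: [0.744, -0.669, -0.002, 0.002]
contact_force: [-0.2, 0.6, -3.2]
gripper_width: 46.6
grasp_force: 64.4
```

>>> carry_out([
  [0,0,0,0,0,20,-1],
  [0,0,0,0,0,45,-1],
  [0,0,0,0,0,45,-1],
  [0,0,0,0,0,45,-1],
])

```text
clock: 15.62
position: [618.3, -15.7, 91.3]
ee_rot: [0.744, -0.668, -0.0, 0.001]
contact_force: [0.6, -0.0, -3.5]
gripper_width: 46.6
grasp_force: 64.3
```

```bash
python3 -c "
from h import *
plan((617.5,-16),39.5)
d=get_image('wrist');print(pix(d,(617.5,-16,16)))
a=cv2.imread('pics/a.png')
cv2.imwrite('pics/w9.png',np.hstack([a[200:480,180:480],d['color'][:480,160:500][0:480]]) if 0 else np.hstack([np.pad(a[200:480,180:480],((0,200),(0,0),(0,0))),d['color'][:,160:500]]))"
```

```text
yaw -83.78421105514273 pos [618.3479518  -15.71442749  91.31000017] shift [ 0.16622231  0.81831406 51.81099713]
[329.56295598 261.72686447]
```

View pics/w9.png

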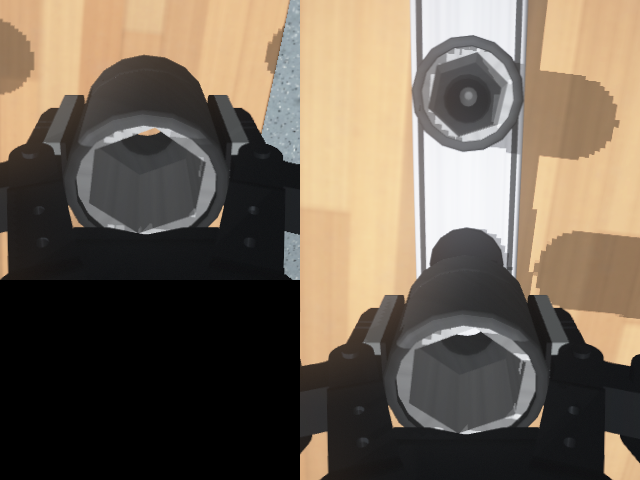

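The third collar is at full-frame pixel ~(327,262), on the same column as the held 50. The 42 is seated with its peg centred in it. Lowering.

>>> carry_out([
  [0,0,0,0.5,0,20,-1],
  [0,0,0,0.5,0,42,-1],
  [0,0,0,0.5,0,51,-1],
  [0,0,0,0.5,0,53.5,-1],
])

```text
clock: 16.18
position: [618.3, -16.1, 39.1]
ee_rot: [0.744, -0.668, -0.0, 0.0]
contact_force: [-4.3, 1.2, 6.3]
gripper_width: 46.3
grasp_force: 65.3
```

>>> carry_out([
  [0,0,0,0,0,0,1],
  [0,0,0,0,0,0,1],
  [0,0,0,0,0,0,1],
  [0,0,0,0,0,-50,1],
  [0,0,0,0,0,-105,1],
])

```text
clock: 16.8
position: [618.1, -16.4, 144.0]
ee_rot: [0.744, -0.668, -0.0, 0.001]
contact_force: [0.7, -0.4, -0.0]
gripper_width: 85.6
grasp_force: 0.0
```

```bash
python3 -c "
from h import *
get_image('top');get_image('top');get_image('top')
plan((602,226),130)"
```

```text
yaw -83.78714713443517 pos [620.78935229 -15.90578013 147.76118866] shift [-242.50992929   -7.33439588   17.94566443]
```

>>> carry_out([
  [0,0,0,-55,-1,0,1],
  [0,0,0,-112,-2,0,1],
  [0,0,0,-172,-3,5,1],
  [0,0,0,-225,-5,12,1],
  [0,0,0,-242.5,-6,18,1],
])

```text
clock: 17.58
position: [597.3, 228.2, 123.8]
ee_rot: [0.745, -0.667, -0.0, 0.001]
contact_force: [0.1, 0.6, 0.6]
gripper_width: 85.3
grasp_force: 0.0
```

>>> carry_out([
  [0,0,0,0,0,0,1],
  [0,0,0,0,0,0,1],
])

```text
clock: 17.82
position: [598.2, 224.2, 125.0]
ee_rot: [0.744, -0.668, -0.0, 0.001]
contact_force: [0.8, -0.4, -0.2]
gripper_width: 85.6
grasp_force: 0.0
```

```bash
python3 -c "
from h import *
plan((602,226),22)
d=get_image('wrist');print(pix(d,(602,226,56)))
cv2.imwrite('pics/w10.png',d['color'])"
```

```text
yaw -83.88431336785331 pos [598.17903353 224.17478415 124.95697347] shift [ -1.46813844  -4.09423937 102.95217995]
[320.27849714 268.7851465 ]
```

View pics/w10.png

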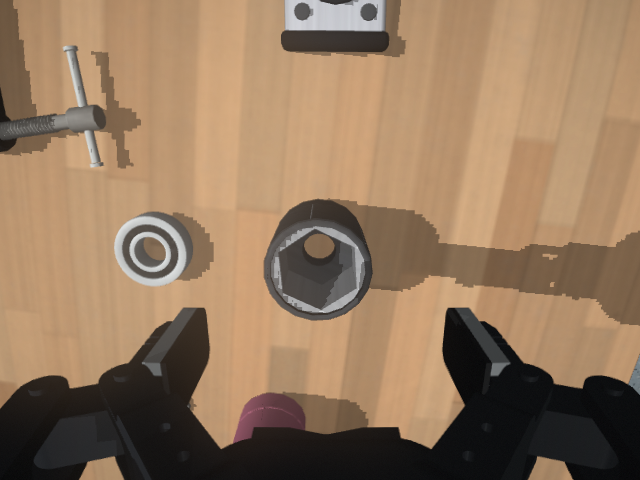

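The 58's rim is at (318,268), so I'll shift about (−1.5, −4.3). The bearing at (153,250) is clear. Grasping.

>>> carry_out([
  [0,0,0,-1.5,-4.3,30,1],
  [0,0,0,-1.5,-4.3,65,1],
  [0,0,0,-1.5,-4.3,95,1],
  [0,0,0,-1.5,-4.3,104,1],
  [0,0,0,-1.5,-4.3,104,0.5],
])

```text
clock: 18.5
position: [602.8, 226.7, 21.5]
ee_rot: [0.744, -0.668, 0.0, 0.0]
contact_force: [0.4, 0.2, 0.9]
gripper_width: 69.9
grasp_force: 0.0
```

>>> carry_out([
  [0,0,0,0,0,0,-1],
  [0,0,0,0,0,0,-1],
  [0,0,0,0,0,0,-1],
  [0,0,0,0,0,0,-1],
])

```text
clock: 19.0
position: [603.4, 227.8, 23.4]
ee_rot: [0.744, -0.668, 0.001, -0.001]
contact_force: [-0.5, -1.8, 6.8]
gripper_width: 55.3
grasp_force: 64.7
```

>>> carry_out([
  [0,0,0,0,0,-35,-1],
  [0,0,0,0,0,-80,-1],
  [0,0,0,0,0,-115,-1],
  [0,0,0,0,0,-115,-1],
])

```text
clock: 19.5
position: [603.7, 228.5, 139.5]
ee_rot: [0.744, -0.668, 0.001, -0.003]
contact_force: [0.3, -0.4, -3.3]
gripper_width: 55.1
grasp_force: 65.4
```

```bash
python3 -c "
from h import *
get_image('top');get_image('top')
plan((609.5,68.5),140)
d=get_image('wrist');print(pix(d,read_state()['position']+[0,0,34]));cv2.imwrite('pics/a.png',d['color'])"
```

```text
yaw -83.85562357418952 pos [601.21314141 227.17863513 135.05848991] shift [158.65303357   8.75620708  -4.95414671]
[332.07768113 393.17400369]
```

>>> carry_out([
  [0,0,0,50,3,-3,-1],
  [0,0,0,105,6,-3,-1],
  [0,0,0,145,9,-3,-1],
  [0,0,0,158.5,9,5,-1],
  [0,0,0,158.5,9,25,-1],
])

```text
clock: 20.27
position: [610.5, 67.9, 110.0]
ee_rot: [0.744, -0.669, -0.0, 0.0]
contact_force: [-0.3, 0.8, -4.1]
gripper_width: 55.3
grasp_force: 65.3
```

>>> carry_out([
  [0,0,0,0,0,17,-1],
  [0,0,0,0,0,17,-1],
  [0,0,0,0,0,17,-1],
])

```text
clock: 20.65
position: [610.9, 69.5, 94.3]
ee_rot: [0.745, -0.668, 0.0, -0.0]
contact_force: [0.9, 0.2, -2.6]
gripper_width: 55.3
grasp_force: 65.2
```

```bash
python3 -c "
from h import *
plan((609.5,68.5),39.5)
d=get_image('wrist');print(pix(d,(609.5,68.5,16)))
a=cv2.imread('pics/a.png')
cv2.imwrite('pics/w11.png',np.hstack([np.pad(a[200:480,180:480],((0,200),(0,0),(0,0))),d['color'][:,160:500]]))"
```

```text
yaw -83.75097523098866 pos [610.86335182  69.49863508  94.33481353] shift [ 0.83352077  1.48324422 54.83446001]
[330.73583858 258.70687109]
```

View pics/w11.png

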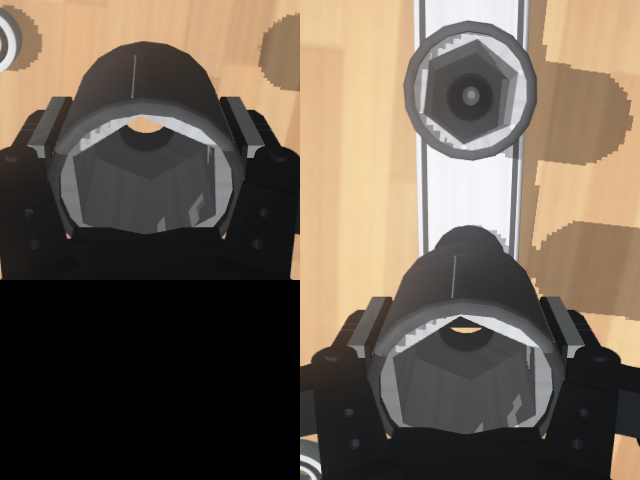

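The end collar is at composite column 469 and the held 58 at 466, so I'll shift +1.5 in tool-y. The 50 is seated with its peg centred. Lowering.

>>> carry_out([
  [0,0,0,0.8,1.5,20,-1],
  [0,0,0,0.8,1.5,43,-1],
  [0,0,0,0.8,1.5,53,-1],
  [0,0,0,0.8,1.5,56.5,-1],
])

```text
clock: 21.2
position: [609.0, 67.9, 38.6]
ee_rot: [0.745, -0.668, -0.0, 0.001]
contact_force: [-5.7, -0.1, 10.6]
gripper_width: 55.3
grasp_force: 66.6
```

>>> carry_out([
  [0,0,0,0,0,0,1],
  [0,0,0,0,0,0,1],
  [0,0,0,0,0,0,1],
  [0,0,0,0,0,-50,1],
  [0,0,0,0,0,-105,1],
])

```text
clock: 21.82
position: [608.8, 67.7, 143.5]
ee_rot: [0.744, -0.668, -0.0, 0.001]
contact_force: [1.1, -0.2, 0.1]
gripper_width: 85.4
grasp_force: 0.0
```

>>> carry_out([
  [0,0,0,-50,0,-20,1],
  [0,0,0,-105,0,-30,1],
  [0,0,0,-150,0,-30,1],
  [0,0,0,-150,0,-30,1],
])

```text
clock: 22.32
position: [592.7, 220.1, 173.3]
ee_rot: [0.746, -0.666, 0.0, -0.001]
contact_force: [-0.1, 0.2, -0.6]
gripper_width: 85.3
grasp_force: 0.0
```

```bash
python3 -c "
from h import *
a=get_image('scene')['color'][235:365,240:500];b=get_image('top')['color'][180:280,240:500]
f=lambda i:cv2.resize(i,None,fx=2.5,fy=2.5,interpolation=cv2.INTER_CUBIC)
cv2.imwrite('pics/f.png',np.vstack([f(a),f(b)]))"
```

```text
(no output)
```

View pics/f.png

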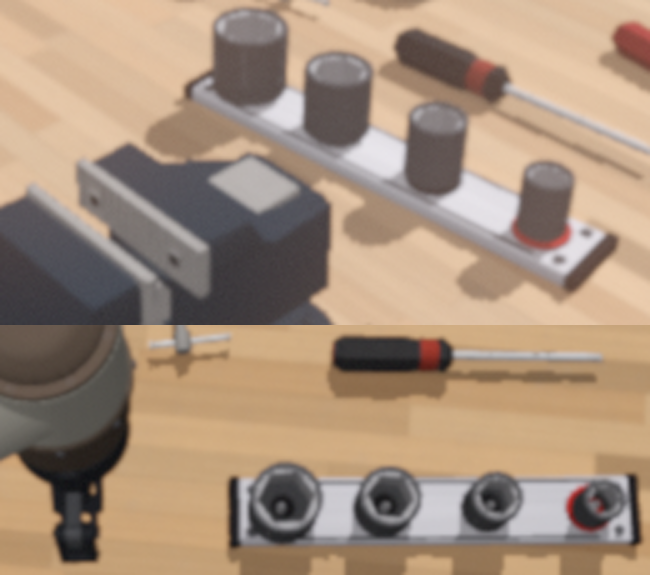

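All four sockets are upright, seated in order from the red peg, and let go. The scene half shows them at (545,205), (436,148), (338,98) and (250,57) from smallest to largest. The screwdriver is undisturbed.

```bash
python3 -c "
from bench import *
print(job_done())"
```

```text
the job is handed in; nothing more can be done
None
```

The four sockets are seated upright on the rail, smallest on the red-collared peg up to the largest at the far end. All are let go and the job is handed in; I did not recheck the bearing in the final picture.

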